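# Stack a filter-holder to its height gauge

### The job

Build up the filter-holder stack on the base fixture: choose the spacer that brings the finished stack up to just under the yellow gauge arm, set it recess down over the base's centring spigot, and then set the white end cap over the spacer's spigot, both upright and fully home, placed rather than dropped. Then push the gauge arm across the top of the cap until it is against its stop. Leave the other spacer and the things round about where they are.

Things in the scene. Friction and masses are not known exactly. Their poses are not given: they have to be found in the camera images.
- tall_spacer_center (a point): Blue spacer, upright: bottom flange 68 mm diameter x 10 mm; on it a straight hub 48 mm diameter (grasp here) up to a flat shoulder 46 mm above the underside; on top a steel spigot 34 mm diameter, 8 mm high, its last 4 mm tapered to 27 mm. Flat underside with a central recess 36.6 mm diameter, 10 mm deep. 0.13-0.25 kg. Point on its axis, 27 mm above its underside (half of 54 mm); z up.
- short_spacer_center (a point): Green spacer: like the blue one, same diameters, but its shoulder is only 34 mm above its underside (overall height 42 mm). Point on its axis, 21 mm above its underside; z up.
- end_cap_center (a point): White end cap, upright: bottom flange 68 mm diameter x 10 mm; on it a straight plain hub 44 mm diameter (grasp here), overall height 44 mm. Flat underside with a central recess 36.6 mm diameter, 10 mm deep. 0.1-0.2 kg. Point on its axis, 22 mm above its underside; z up.
- seat (a point): Base fixture, fixed: aluminium bed plate 165 x 95 x 10 mm with a flat round steel seat 74 mm diameter carrying a centring spigot like the spacers' (34 mm diameter, 8 mm high, tapered nose; 1.3 mm clearance all round in a recess). Point on the spigot's axis at the seat's flat top, 16 mm above the worktop. +x points along the plate to the gauge post, z up.
- pivot (a point): Vertical pivot axis of the gauge arm, at the arm's underside, 109 mm above the worktop (93 mm above the seat's flat top), 85 mm from the seat's axis along the fixture's +x. A steel post 18 mm diameter stands below it; the pivot head, 28 mm diameter, reaches 125 mm above the worktop.
- gauge_arm (a joint): Yellow gauge arm swinging level about the pivot: bar 16 mm wide, 8 mm thick, underside 109 mm above the worktop, reaching 133 mm. Angle t in rad: it points from the pivot along (-cos t, sin t) in the fixture's x, y; 0 = against its stop, over the seat's axis; grows clockwise seen from above, to 1.9. Friction of 0.05 N m keeps it where it is left.
- push_pin (a point): Upright red pin near the free end of the gauge arm, for pushing it: 12 mm diameter, 32 mm high above the bar, 120 mm from the pivot. Point on the pin's axis half-way up, 133 mm above the worktop.
- timer: White countdown timer, 60 x 66 x 21 mm, loose bystander; origin at its underside.
- tape_roll: Yellow tape roll, 64 mm diameter, 19 mm high, loose bystander; origin at its underside.
- bottle_2: White reagent bottle, 45 mm diameter, 90 mm high, loose bystander behind the fixture; origin at its underside.
Mind the look-alikes: they are no part of the job. What is meant by the part that bears end_cap_center is not orange, and is the smaller of those in its own colour. Several things look just like the part that bears tall_spacer_center: the one meant starts nearest to the robot's base.

How it is judged (in metres and radians):
On the way, in this order (a step that is already met when the one before it is completed fails the run):
1. the blue spacer is home on the base's spigot and let go, the gauge arm still clear (horizontal distance between tall_spacer_center and seat below 0.003 m and z of tall_spacer_center in the frame of seat between 0.025 and 0.0285 m and angle between tall_spacer_center's own z axis and vertical below 0.04 rad and contact force between tall_spacer and the fingers below 0.05 N and value of joint gauge_arm above 0.7 rad), for 0.2 s.
2. the end cap is home on the spacer and let go, the gauge arm still clear (horizontal distance between tall_spacer_center and seat below 0.003 m and z of tall_spacer_center in the frame of seat between 0.025 and 0.0285 m and angle between each of tall_spacer_center, end_cap_center's own z axis and vertical below 0.04 rad and horizontal distance between end_cap_center and tall_spacer_center below 0.003 m and z of end_cap_center in the frame of tall_spacer_center between 0.04 and 0.0435 m and contact force between end_cap and the fingers below 0.05 N and value of joint gauge_arm above 0.7 rad), for 0.2 s.
3. the gauge arm is over the cap against its stop (horizontal distance between tall_spacer_center and seat below 0.003 m and z of tall_spacer_center in the frame of seat between 0.025 and 0.0285 m and angle between each of tall_spacer_center, end_cap_center's own z axis and vertical below 0.04 rad and horizontal distance between end_cap_center and tall_spacer_center below 0.003 m and z of end_cap_center in the frame of tall_spacer_center between 0.04 and 0.0435 m and value of joint gauge_arm below 0.1 rad), for 0.2 s.
At the end, for the whole second after the job is handed in: The blue spacer is fully home on the base's seat and the white end cap fully home on the spacer (each centred within 3 mm, within 1.5 mm of its seated height, tilted under 0.04 rad), at rest and let go, and the gauge arm is over the cap within 0.1 rad of its stop (all of step 3 and linear speed of each of tall_spacer, end_cap below 0.02 m/s); the robot touches nothing.
It fails at once if the green spacer is moved by more than 20 mm (distance of short_spacer_center from where it was at the start of the episode above 0.02 m).
It fails at once if the timer, tape roll or reagent bottle is moved by more than 20 mm (distance of any of timer, tape_roll, bottle_2 from where it was at the start of the episode above 0.02 m).
It fails at once if the blue spacer is dropped (falls free from about 20 mm or more) (linear speed of tall_spacer above 0.6 m/s and contact force between tall_spacer and the fingers below 0.05 N).
It fails at once if the end cap is dropped (falls free from about 20 mm or more) (linear speed of end_cap above 0.6 m/s and contact force between end_cap and the fingers below 0.05 N).
It also fails if it takes over 62 s, if anything falls off the work surface, if the arm or the gripper's body presses on something with over 40 N, if the wrist force passes 120 N, or if a joint passes its speed limit or range.

### The arm

A 6-joint arm with a two-finger parallel gripper is mounted at the origin on a cart in front of the work surface, level with it; the furniture and walls round the work are solid. World frame = base frame: x ahead of the robot, y to its left, z up, the work surface at z = 0. Lengths are in mm, angles in rad, forces in N, time in s.
With the tool pointing down it reaches from about 325 to 900 mm from the base axis. Payload 3.5 kg.
Tool frame: the origin (TCP) lies at the very end of the fingers, on their centre line; the grasp point (between the pads) lies behind it (grasp_offset is the z of the grasp point in the tool frame, in mm); z points along the fingers, y is the direction in which the jaws open and shut (so a half turn about z gives the same grasp; the last joint's range is limited). The gripper opens to 85 mm and grips with 20 to 120 N. Pads are 22 mm wide; open, the fingers measure 114 mm over their backs; the gripper's body (76 mm by 85 mm) begins 54 mm behind the grasp point. The pads swing forward as they close: fully open they stand 13 mm farther back than shut.
Start: joints at [1.181, 0.276, -0.026, 1.268, 0, 1.467], TCP at [176.809, 599.467, 231.313] pointing down, gripper open.
Joint ranges: [-3.12, 3.12], [-0.85, 1.88], [-1.08, 1.24], [-1.95, 2.15], [-1.57, 1.53], [-3.14, 3.14]. Speed limits (rad/s): [2.57, 2.57, 3.14, 3.14, 3.14, 3.14].

### API

Orientations are given as a unit quaternion [w, x, y, z].
In Python, from plant import * gives the robot as it stands.
- The arm moves only by the tool jog_arm, never from a script. Its argument "moves" is a list of rows, each a list of 7 numbers: the shift along the tool's x, y, z in cm, then the turn, a rotation vector about the tool's x, y, z in degrees, then the closure, from 0 (fully open) to 1 (shut). A call has 1 to 5 rows; each row is the pose to reach, as a shift and turn from the pose commanded when the call began, along the tool's axes at that moment; what a row does not reach only later rows make up. A row lasts 1/8 s, in which the tool goes at most 62.5 mm and 10.7 degrees, less where a joint would pass 70% of its speed; a pose out of reach is approached as far as the arm can. A call with a gripper value outside its range is refused whole. The fingers move at their own pace and stop on an object; "grip_force" is the grip in N (left out, the last holds). Time passes only in rows, so rows that repeat a pose let the fingers close. It gives the time, the measured TCP pose, the force and the opening at its end, in the units of the state.
- read_state(): the state, without advancing time (a new reading comes with each control period).
- snapshot(name): name is "scene" or "top" or "wrist"; returns the picture (420x560x3 uint8, red, green, blue); there is no depth.
- get_calibration(name): a dict with "fovy" (degrees; the focal length in pixels is half the picture's height over the tangent of half this angle, whatever the lens; pixels are square), "cx", "cy" (the principal point, pixels), "world_from_camera" (4x4, takes a point from camera to world coordinates); the wrist camera has in their place "mount" (4x4, takes a point from camera to tool coordinates, whose origin is the TCP and whose axes are the flange's). Camera axes: x right, y down, z forward; pixel columns grow to the right and rows downward; lengths in mm; the calibration is good to about 2 mm. The wrist camera is an equidistant fisheye: a pixel r from the principal point sees the ray r / f radians off the axis. A picture is of the moment at which its call begins: read the wrist's pose just before it. get_calibration takes no time and is no camera call.
- close_job(): hands the job in, once; it reports no verdict.
The state is a dict: "time": time; "joint_pos": joint angles; "dq": joint speeds; "joint_efforts": joint torques, N m; "ee_pos": TCP position; "orientation": TCP orientation; "ft_force": force on the tool from outside, world axes, zero at the start; "wrist_torque": the same for the moment, N m; "width": finger opening in mm.
Only numpy, scipy, OpenCV 4.12 (cv2) and the standard library are available. Lean on these libraries where they do the work, as an engineer would, in place of code of your own. Each camera call takes 0.05 s, during which the arm holds its last target. There are 200 camera calls.

## Working session

There is one attempt and no reset: what is moved stays moved. The work goes in short steps, Python scripts to look and compute and a tool call to move; the robot and the scene stay as the last step left them, time stands still between calls to the robot, and variables do not carry over. Pictures are saved under pics/ and viewed, about 8 in all and at most 12, crops included, and the job is handed in when it is done.

Besides the shell and the picture viewer there is one more tool, called after "Emit:" as name(argument=value, ...) on one line, values as JSON. jog_arm: Moves the arm, as the interface text tells. Its arguments: {"type":"object","properties":{"moves":{"type":"array"},"grip_force":{"type":"number"}},"required":["moves"]}

```bash
ls; mkdir -p pics; python3 - <<'E'
from plant import *
import cv2, numpy as np
s=read_state(); print(s)
for n in("scene","top","wrist"):
    c=get_calibration(n); print(n,c)
a=snapshot("scene");b=snapshot("top");w=snapshot("wrist")
for n,i in(("scene0",a),("top0",b),("wrist0",w)): cv2.imwrite(f"pics/{n}.png",i[:,:,::-1])
E
```

```text
pics
{'time': 0.0, 'joint_pos': array([ 1.18059242e+00,  2.77129830e-01, -2.78908466e-02,  1.26801949e+00,
        1.58517993e-06,  1.46742976e+00]), 'dq': array([-0.00051967, -0.00092099, -0.00091889, -0.00185106,  0.00069999,
       -0.00028869]), 'joint_efforts': array([ 5.11565122e-04, -4.45512807e+01,  2.95199686e+01,  1.64574845e-02,
        1.79630051e-04,  1.26502661e-05]), 'ee_pos': array([176.51230637, 598.73389701, 230.1569917 ]), 'orientation': array([-2.74839902e-04,  1.42927428e-01,  9.89732535e-01, -1.08773486e-03]), 'ft_force': array([-0.91116631, -1.07402734,  0.09813882]), 'wrist_torque': array([ 0.0091428 , -0.02045941,  0.06225168]), 'width': 85.79105274345098}
scene {'fovy': 53.47453341390705, 'cx': 273.23388843480654, 'cy': 211.39506410885818, 'world_from_camera': array([[ 8.07148340e-01, -3.92675142e-01,  4.40814915e-01,
        -4.36431670e+01],
       [-5.90194737e-01, -5.19690132e-01,  6.17731607e-01,
        -7.73200631e+02],
       [-1.34806854e-02, -7.58767685e-01, -6.51221830e-01,
         9.55466254e+02],
       [ 0.00000000e+00,  0.00000000e+00,  0.000
[... 220 characters left out ...]
8e+02],
       [-9.98873791e-01,  3.00310152e-02,  3.67326539e-02,
         2.21316072e+01],
       [-4.04427105e-02, -1.34078195e-01, -9.90145153e-01,
         1.20338576e+03],
       [ 0.00000000e+00,  0.00000000e+00,  0.00000000e+00,
         1.00000000e+00]])}
wrist {'fovy': 65.70646984690485, 'cx': 278.01896092612054, 'cy': 210.0067018250986, 'mount': array([[ 1.11602652e-03, -9.55991894e-01, -2.93390957e-01,
         7.53132133e+01],
       [ 9.99998865e-01,  7.70016376e-04,  1.29484509e-03,
        -4.90684491e-01],
       [-1.01194557e-03, -2.93392069e-01,  9.55991668e-01,
        -1.42076318e+02],
       [ 0.00000000e+00,  0.00000000e+00,  0.00000000e+00,
         1.00000000e+00]])}
```

View pics/top0.png

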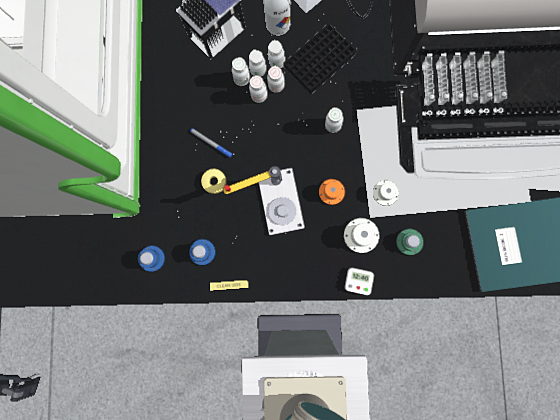

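View pics/scene0.png

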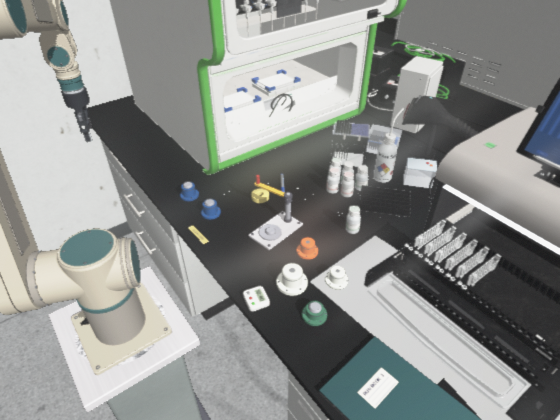

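Top view: the blue look-alikes are at (151,258) and (202,252). The white caps are at (361,236), larger, and (386,192), smaller. There is also an orange cap at (331,191) and the green spacer at (410,241). The gauge pivot is at (275,174), the red pin at (228,190), the seat at (283,211), the tape at (213,181), the timer at (360,280) and the bottle at (335,120). I choose the blue at (202,252), which looks nearest the base, and the small white cap at (386,192). I'll measure both to check.

```bash
cat > h.py <<'E'
from plant import *
import cv2, numpy as np
from scipy.spatial.transform import Rotation as R
def pose():
    s=read_state(); q=s["orientation"]; T=np.eye(4)
    T[:3,:3]=R.from_quat([q[1],q[2],q[3],q[0]]).as_matrix(); T[:3,3]=s["ee_pos"]; return T
def cam(n,T=None):
    c=get_calibration(n); f=210/np.tan(np.radians(c["fovy"]/2))
    W=c["world_from_camera"] if n!="wrist" else (pose() if T is None else T)@c["mount"]
    return f,c["cx"],c["cy"],W
def ray(n,u,v,T=None):
    f,cx,cy,W=cam(n,T); x,y=(u-cx)/f,(v-cy)/f
    if n=="wrist":
        r=np.hypot(x,y); k=np.tan(r)/r if r>1e-9 else 1; x,y=x*k,y*k
    return W[:3,3],W[:3,:3]@np.array([x,y,1])
def onz(n,u,v,z,T=None):
    o,d=ray(n,u,v,T); return o+d*(z-o[2])/d[2]
def proj(n,p,T=None):
    f,cx,cy,W=cam(n,T); q=W[:3,:3].T@(np.asarray(p)-W[:3,3]); x,y=q[:2]/q[2]
    if n=="wrist":
        r=np.hypot(x,y); k=np.arctan(r)/r; x,y=x*k,y*k
    return np.array([cx+f*x,cy+f*y])
def cross(a,b):
    (o,d),(p,e)=a,b; t=np.linalg.lstsq(np.c_[d,-e],p-o,rcond=None)[0]
    A,B=o+t[0]*d,p+t[1]*e; return (A+B)/2,np.linalg.norm(A-B)
def blobs(img,lo,hi,amin=15):
    m=cv2.inRange(cv2.cvtColor(img,cv2.COLOR_RGB2HSV),lo,hi)
    n,l,s,c=cv2.connectedComponentsWithStats(m)
    return [(c[i].round(1).tolist(),s[i].tolist()) for i in range(1,n) if s[i][4]>=amin]
E
python3 - <<'E'
from h import *
ld=lambda n:cv2.imread(f"pics/{n}.png")[:,:,::-1].copy()
t,s=ld("top0"),ld("scene0")
for nm,i in(("top",t),("scene",s)):
  for k,lo,hi in(("blue",(105,120,50),(120,255,255)),("green",(70,60,40),(90,255,200)),("red",(0,150,80),(5,255,255)),("red2",(172,150,80),(180,255,255)),("yel",(20,120,100),(32,255,255)),("orange",(6,150,100),(14,255,255))):
    print(nm,k,[b for b in blobs(i,lo,hi) if b[1][4]<1200])
  print(nm,"white",[b for b in blobs(i,(0,0,190),(180,50,255),100) if b[1][4]<2500])
for k,p,z in(("blueA",(202,252),10),("blueB",(151,258),10),("capS",(386,192),10),("capL",(361,236),10),("green",(410,241),10),("seat",(281,211),16),("pivot",(275,174),125),("pin",(228,189),145),("tape",(213,181),10),("bottle",(335,120),80),("timer",(360,280),20)):
    q=onz("top",*p,z); print(k,q.round(),"R",np.hypot(*q[:2]).round())
T=np.hstack([cv2.resize(t[165:275,130:260],None,fx=3,fy=3),cv2.resize(t[165:275,330:430],None,fx=3,fy=3)])
cv2.imwrite("pics/crop1.png",T[:,:,::-1])
E
```

```text
top blue [([280.2, 24.4], [277, 23, 7, 4, 20]), ([224.2, 151.1], [216, 145, 17, 13, 90]), ([203.0, 251.8], [189, 239, 27, 26, 382]), ([152.7, 258.2], [138, 245, 27, 27, 385])]
top green [([408.5, 241.4], [396, 228, 28, 27, 415])]
top red [([226.2, 186.8], [224, 185, 5, 5, 16])]
top red2 [([284.5, 19.3], [282, 17, 6, 6, 15])]
top yel [([248.3, 181.6], [224, 171, 47, 23, 320])]
top orange [([331.2, 191.4], [319, 179, 26, 26, 447])]
top white [([284.2, 5.3], [276, 0, 14, 17, 114]), ([310.8, 3.9], [305, 0, 16, 13, 104]), ([235.4, 25.9], [230, 16, 13, 21, 148]), ([219.2, 43.2], [209, 25, 19, 32, 210]), ([493.8, 30.5], [428, 27, 132, 8, 378]), ([276.4, 49.0], [268, 40, 17, 24, 177]), ([257.4, 58.5], [249, 50, 17, 22, 182]), ([240.5, 66.3], [232, 58, 17, 21, 195]), ([276.5, 74.9], [268, 66, 16, 23, 184]), ([258.5, 85.0], [250, 76, 17, 23, 206]), ([335.8, 115.8], [328, 108, 15, 21, 178]), ([282.3, 204.1], [260, 168, 44, 67, 1690]), ([362.1, 235.0], [344, 218, 35, 35, 779]), ([508.2, 245.5], [495, 227, 27, 38, 679]), ([199.1, 251.0], [194, 246, 11, 11, 101]), ([146.5, 257.5], [141, 253, 12, 1
[... 808 characters left out ...]
85, 1126]), ([183.0, 271.7], [172, 228, 23, 88, 296]), ([438.8, 241.6], [426, 230, 25, 26, 133]), ([200.4, 281.7], [179, 237, 49, 78, 1399]), ([448.3, 249.1], [435, 236, 26, 26, 159]), ([292.9, 279.8], [277, 263, 31, 32, 642]), ([4.3, 298.8], [0, 277, 14, 35, 260]), ([256.0, 298.4], [244, 286, 26, 25, 378]), ([377.8, 387.3], [358, 368, 40, 40, 814])]
blueA [420. 258.  10.] R 493.0
blueB [408. 394.  10.] R 567.0
capS [ 564. -230.   10.] R 610.0
capL [ 451. -159.   10.] R 478.0
green [ 434. -284.   10.] R 519.0
seat [522.  47.  16.] R 524.0
pivot [599.  57. 125.] R 602.0
pin [562. 169. 145.] R 587.0
tape [609. 228.  10.] R 650.0
bottle [743. -98.  80.] R 749.0
timer [ 338. -149.   20.] R 369.0
```

View pics/crop1.png

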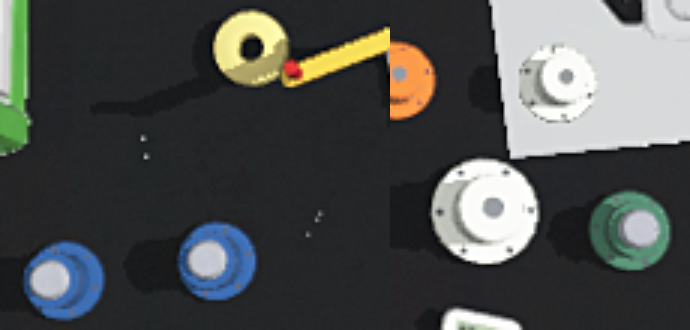

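The close crop confirms the choice: blue A is nearest the base at R 493 against 567, and the small white cap at (386,192) has a flange of about 26 px, or 68 mm. Next I go above blue A.

```bash
cat >> h.py <<'E'
def go(x,y,z,yaw=None):
    T=pose(); d=T[:3,:3].T@(np.array([x,y,z])-T[:3,3])/10
    cur=np.degrees(np.arctan2(T[1,0],T[0,0])); tilt=np.degrees(np.arccos(-T[2,2]))
    dz=0 if yaw is None else -((yaw-cur+180)%360-180)
    print("cm",d.round(2),"turn z",round(dz,1),"cur yaw",round(cur,2),"tilt",round(tilt,2),"tcp",T[:3,3].round(1))
E
python3 -c "
from h import *
go(420,258,180,180)"
```

```text
cm [-32.99 -25.8    5.08] turn z -16.4 cur yaw 163.57 tilt 0.1 tcp [176.6 598.9 230.4]
```

Emit:
jog_arm(moves=[[-33,-25.8,0,0,0,-16.4,0],[-33,-25.8,0,0,0,-16.4,0],[-33,-25.8,2,0,0,-16.4,0],[-33,-25.8,5,0,0,-16.4,0],[-33,-25.8,5,0,0,-16.4,0]])

```text
time: 0.78
ee_pos: [357.5, 346.1, 202.6]
orientation: [0.0, 0.0, 1.0, 0.0]
ft_force: [1.0, 0.3, -0.5]
width: 85.9
```

Emit:
jog_arm(moves=[[0,0,0,0,0,0,0],[0,0,0,0,0,0,0]])

```text
time: 1.02
ee_pos: [356.7, 347.6, 202.8]
orientation: [-0.0, 0.001, 1.0, 0.0]
ft_force: [-0.7, 0.9, 0.7]
width: 85.3
```

Emit:
jog_arm(moves=[[-6.3,-9,2,0,0,0,0],[-6.3,-9,2.3,0,0,0,0],[-6.3,-9,2.3,0,0,0,0]])

```text
time: 1.4
ee_pos: [420.1, 257.1, 179.3]
orientation: [-0.0, 0.001, 1.0, -0.0]
ft_force: [-0.3, 1.1, -0.1]
width: 85.6
```

```bash
python3 - <<'E'
from h import *
T=pose(); w=snapshot("wrist"); cv2.imwrite("pics/w1.png",w[:,:,::-1]); np.save("T1.npy",T)
print(T[:3,3]); 
print("blue",blobs(w,(105,100,40),(122,255,255),200))
E
```

```text
[420.07703769 257.11407076 179.32249334]
blue [([405.8, 178.7], [377, 148, 70, 66, 2466]), ([279.5, 187.8], [245, 158, 70, 71, 2476])]
```

View pics/w1.png

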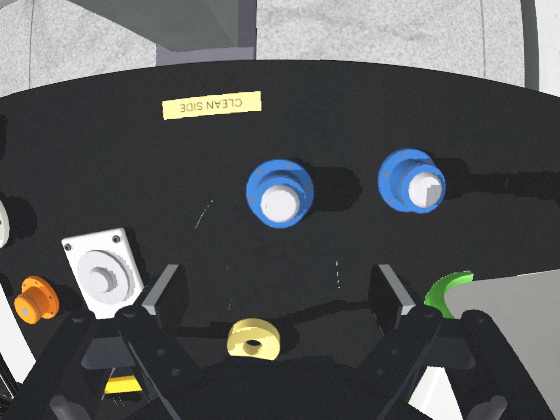

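The wrist view shows blue A at (280,190) with its spigot top at about (280,203), the other blue at (408,180), and the seat at about (103,278).

```bash
python3 - <<'E'
from h import *
T=np.load("T1.npy"); w=cv2.imread("pics/w1.png")[:,:,::-1].copy()
for lo in (150,190):
  for c,s in blobs(w,(0,0,lo),(180,60,255),100):
    if s[4]<6000 and 230<c[0]<460 and 150<c[1]<240: print(lo,c,s,onz("wrist",*c,54,T).round(1))
m=cv2.inRange(cv2.cvtColor(w,cv2.COLOR_RGB2HSV),(105,100,40),(122,255,255))
m[:, :230]=0; m[:,330:]=0
# flange: outer boundary of blue on the floor side, projected to z=10
c=max(cv2.findContours(m,0,1)[0],key=cv2.contourArea)[:,0]
p=np.array([onz("wrist",u,v,10,T)[:2] for u,v in cv2.convexHull(c)[:,0]])
print("flange enc", cv2.minEnclosingCircle(p.astype(np.float32)))
go(420,258,100,180)
E
```

```text
150 [424.5, 189.5] [408, 172, 34, 36, 906] [407.4 389.8  54. ]
150 [279.6, 203.5] [261, 185, 39, 37, 1100] [420.9 258.4  54. ]
190 [420.5, 188.5] [408, 173, 32, 35, 607] [406.5 385.6  54. ]
190 [277.8, 204.4] [261, 186, 36, 36, 937] [421.7 256.9  54. ]
flange enc ((423.5926513671875, 258.57305908203125), 36.06517791748047)
cm [-0.05 -0.02  7.98] turn z -0.0 cur yaw 179.96 tilt 0.05 tcp [419.6 258.2 179.8]
```

Emit:
jog_arm(moves=[[-0.2,0,6,0,0,0,0],[-0.2,0,12,0,0,0,0],[-0.2,0,15,0,0,0,0],[-0.2,0,16.1,0,0,0,0],[-0.2,0,16.1,0,0,0,0]])

```text
time: 2.08
ee_pos: [421.4, 259.0, 19.2]
orientation: [0.0, -0.001, 1.0, 0.0]
ft_force: [-0.3, 0.1, 0.2]
width: 85.6
```

```bash
python3 - <<'E'
from h import *
import plant
print([k for k in dir(plant) if not k.startswith("_")], getattr(plant,"grasp_offset",None))
go(422,258,18,180)
E
```

```text
['Unreachable', 'close_job', 'get_calibration', 'grasp_offset', 'read_state', 'snapshot'] -18.700000000000003
cm [-0.06 -0.1   0.12] turn z 0.1 cur yaw -179.91 tilt 0.01 tcp [421.4 259.   19.2]
```

Emit:
jog_arm(moves=[[0,0,0.1,0,0,0,1],[0,0,0.1,0,0,0,1],[0,0,0.1,0,0,0,1],[0,0,0.1,0,0,0,1],[0,0,0.1,0,0,0,1]], grip_force=60)

```text
time: 2.7
ee_pos: [423.1, 258.6, 19.7]
orientation: [0.001, 0.0, 1.0, 0.001]
ft_force: [-1.0, 2.2, 5.2]
width: 46.7
```

Emit:
jog_arm(moves=[[0,0,-3,0,0,0,1],[0,0,-9,0,0,0,1],[0,0,-15,0,0,0,1],[0,-6,-20,0,0,0,1],[0,-11,-22,0,0,0,1]])

```text
time: 3.32
ee_pos: [422.5, 152.9, 238.0]
orientation: [0.002, -0.001, 1.0, 0.0]
ft_force: [2.3, -1.3, -2.3]
width: 46.5
```

```bash
python3 - <<'E'
from h import *
go(522,47,240,187.4)
E
```

```text
cm [ -9.93 -10.61  -0.16] turn z -7.3 cur yaw -179.9 tilt 0.26 tcp [422.5 152.9 238. ]
```

Emit:
jog_arm(moves=[[-4,-5,0,0,0,-4,1],[-8,-9,0,0,0,-7.4,1],[-9.9,-10.6,0,0,0,-7.4,1],[-9.9,-10.6,0,0,0,-7.4,1],[-9.9,-10.6,0,0,0,-7.4,1]])

```text
time: 3.95
ee_pos: [519.2, 48.1, 234.7]
orientation: [-0.001, -0.064, 0.998, 0.0]
ft_force: [0.4, 0.6, -3.1]
width: 46.4
```

```bash
python3 - <<'E'
from h import *
T=pose(); w=snapshot("wrist"); t=snapshot("top"); np.save("T2.npy",T)
cv2.imwrite("pics/w2.png",w[:,:,::-1]);cv2.imwrite("pics/top2.png",t[:,:,::-1])
print(T[:3,3])
E
```

```text
[519.24332904  48.10857153 234.68536835]
```

View pics/w2.png

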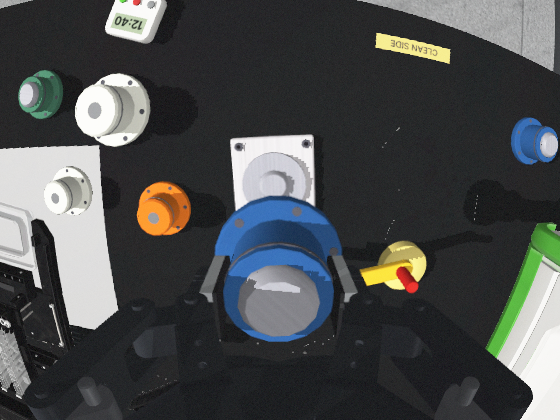

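The wrist view shows the held spacer with its flange centred at about (279,250), the seat disc at about (275,182) partly behind it, and the base spigot at about (273,184). I'll fit circles of known radius to rectified edges.

```bash
cat >> h.py <<'E'
def circ(img,n,c,z,r,T=None,half=25,th=(30,80),w=0.6,gate=None):
    """centre of a circle of known radius r at height z near c: Hough vote on edge points cast onto the plane"""
    e=cv2.Canny(cv2.cvtColor(img,cv2.COLOR_RGB2GRAY),*th); v,u=np.nonzero(e)
    q=proj(n,[*c,z],T); k=np.hypot(u-q[0],v-q[1])<150
    u,v=u[k],v[k]
    p=np.array([onz(n,a,b,z,T)[:2] for a,b in zip(u,v)])
    if gate: g=gate(u,v); p=p[g]
    g=np.arange(-half,half+.1,0.5); X,Y=np.meshgrid(c[0]+g,c[1]+g)
    V=sum(np.exp(-((np.hypot(X-a,Y-b)-r)/w)**2) for a,b in p)
    i=np.unravel_index(V.argmax(),V.shape); 
    return np.array([X[i],Y[i]]),V.max().round(1),np.sort(V.ravel())[-60].round(1)
E
python3 - <<'E'
from h import *
T=np.load("T2.npy"); w=cv2.imread("pics/w2.png")[:,:,::-1].copy()
up=lambda u,v:(v<215)
for th in((20,50),(40,100)):
  print("seat r37 z16",circ(w,"wrist",(522,47),16,37,T,th=th,gate=up))
  print("spig r17 z20",circ(w,"wrist",(522,47),20,17,T,th=th,gate=up))
  print("spig r13.5 z24",circ(w,"wrist",(522,47),24,13.5,T,th=th,gate=up))
zb=T[2,3]-18
bl=lambda u,v:(v<270)
for dz in(-3,0,3): print("held flange top",dz,circ(w,"wrist",T[:2,3],zb+10+dz,34,T,half=12,gate=bl))
t=cv2.imread("pics/top0.png")[:,:,::-1].copy()
print("top",circ(t,"top",(522,47),16,37,half=15,th=(20,50)),circ(t,"top",(522,47),24,13.5,half=15,th=(20,50)))
c=np.vstack([np.float32(cv2.resize(w[120:300,180:380],None,fx=4,fy=4))])
cv2.imwrite("pics/crop2.png",c[:,:,::-1])
E
```

```text
Traceback (most recent call last):
  File "h.py", line 40, in circ
    p=np.array([onz(n,a,b,z,T)[:2] for a,b in zip(u,v)])
                ~~~^^^^^^^^^^^
  File "h.py", line 17, in onz
    o,d=ray(n,u,v,T); return o+d*(z-o[2])/d[2]
        ~~~^^^^^^^^^
  File "h.py", line 12, in ray
    f,cx,cy,W=cam(n,T); x,y=(u-cx)/f,(v-cy)/f
              ~~~^^^^^
  File "h.py", line 8, in cam
    c=get_calibration(n); f=210/np.tan(np.radians(c["fovy"]/2))
ValueError: time passes only in moves, steps and waits
```

```bash
sed -i 's/^def cam/from functools import lru_cache\ncalib=lru_cache(get_calibration)\ndef cam/; s/    c=get_calibration(n); f=/    c=calib(n); f=/' h.py
cat > fit2.py <<'E'
from h import *
T=np.load("T2.npy"); w=cv2.imread("pics/w2.png")[:,:,::-1].copy()
up=lambda u,v:(v<215)
for th in((20,50),(40,100)):
  print("seat r37 z16",circ(w,"wrist",(522,47),16,37,T,th=th,gate=up))
  print("spig r17 z20",circ(w,"wrist",(522,47),20,17,T,th=th,gate=up))
  print("spig r13.5 z24",circ(w,"wrist",(522,47),24,13.5,T,th=th,gate=up))
zb=T[2,3]-18
bl=lambda u,v:(v<270)
for dz in(-3,0,3): print("held flange top",dz,circ(w,"wrist",T[:2,3],zb+10+dz,34,T,half=12,gate=bl))
t=cv2.imread("pics/top0.png")[:,:,::-1].copy()
print("top",circ(t,"top",(522,47),16,37,half=15,th=(20,50)),circ(t,"top",(522,47),24,13.5,half=15,th=(20,50)))
cv2.imwrite("pics/crop2.png",cv2.resize(w[120:270,180:380],None,fx=4,fy=4)[:,:,::-1])
E
python3 fit2.py
```

```text
seat r37 z16 (array([523.5,  44.5]), np.float64(72.6), np.float64(43.4))
spig r17 z20 (array([523.5,  44.5]), np.float64(38.8), np.float64(27.0))
spig r13.5 z24 (array([524.5,  44. ]), np.float64(37.3), np.float64(23.4))
seat r37 z16 (array([523.5,  44.5]), np.float64(69.3), np.float64(42.7))
spig r17 z20 (array([523.5,  44.5]), np.float64(35.2), np.float64(25.1))
spig r13.5 z24 (array([524.5,  43.5]), np.float64(34.0), np.float64(20.6))
held flange top -3 (array([519.74332904,  48.10857153]), np.float64(170.9), np.float64(79.6))
held flange top 0 (array([518.74332904,  47.60857153]), np.float64(161.6), np.float64(84.1))
held flange top 3 (array([518.24332904,  47.60857153]), np.float64(151.8), np.float64(86.3))
top (array([521.5,  44.5]), np.float64(27.7), np.float64(18.5)) (array([523. ,  44.5]), np.float64(12.2), np.float64(7.0))
```

View pics/crop2.png

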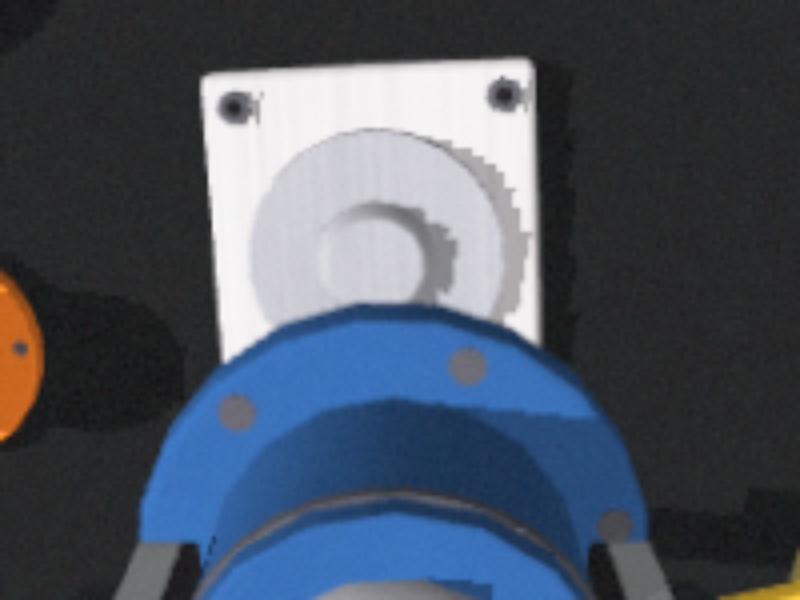

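Seat at (523.5,44.3) and the held spacer's axis at (518.9,47.7). All the fits agree within about 1 mm, and the size and height match. I'll correct, descend to about 90 and check once.

Emit:
jog_arm(moves=[[-0.4,-0.4,3,0,0,0,1],[-0.4,-0.4,8,0,0,0,1],[-0.4,-0.4,13,0,0,0,1],[-0.4,-0.4,14.5,0,0,0,1],[-0.4,-0.4,14.5,0,0,0,1]])

```text
time: 4.68
ee_pos: [524.1, 44.6, 89.9]
orientation: [-0.001, -0.065, 0.998, 0.0]
ft_force: [1.5, -0.1, -2.0]
width: 46.4
```

```bash
python3 - <<'E'
from h import *
T=pose(); w=snapshot("wrist"); np.save("T3.npy",T); cv2.imwrite("pics/w3.png",w[:,:,::-1])
print(T[:3,3]); e=cv2.Canny(cv2.cvtColor(w,cv2.COLOR_RGB2GRAY),20,50)
zb=T[2,3]-18.5
h=circ(w,"wrist",T[:2,3],zb+10,34,T,half=10,gate=lambda u,v:v<270)
q=proj("wrist",[*h[0],zb+10],T); print("held",h,q.round())
edge=proj("wrist",[h[0][0]-33.5,h[0][1]-4,zb],T)
print("edge row",edge)
for r,z in((37,16),): print("seat",circ(w,"wrist",(523.5,44.3),z,r,T,half=10,gate=lambda u,v:(v<edge[1]-2+((u-edge[0])/18)**2)))
go(0,0,0)
E
```

```text
[524.09955071  44.56404721  89.86741507]
held (array([523.59955071,  44.56404721]), np.float64(146.7), np.float64(82.1)) [278. 263.]
edge row [278.91525477 194.81581543]
seat (array([523.5,  44.3]), np.float64(95.9), np.float64(44.6))
cm [52.72  2.39  9.05] turn z 0 cur yaw -172.59 tilt 0.09 tcp [525.8  44.4  91.3]
```

Emit:
jog_arm(moves=[[0,0,2.5,0,0,0,1],[0,0,4.2,0,0,0,1],[0,0,4.6,0,0,0,1],[0,0,5.0,0,0,0,1],[0,0,5.0,0,0,0,1]])

```text
time: 5.35
ee_pos: [525.4, 43.9, 40.5]
orientation: [0.0, -0.064, 0.998, -0.0]
ft_force: [-0.5, 0.1, -2.3]
width: 46.5
```

Emit:
jog_arm(moves=[[0,0,0.2,0,0,0,1],[0,0,0.4,0,0,0,1],[0,0,0.4,0,0,0,1]])

```text
time: 5.72
ee_pos: [524.8, 43.9, 36.0]
orientation: [-0.0, -0.064, 0.998, 0.0]
ft_force: [-0.5, 1.1, -1.5]
width: 46.1
```

Emit:
jog_arm(moves=[[0,0,0.1,0,0,0,1],[0,0,0.2,0,0,0,1],[0,0,0.2,0,0,0,1]])

```text
time: 6.1
ee_pos: [525.0, 43.9, 35.6]
orientation: [-0.0, -0.064, 0.998, -0.0]
ft_force: [-5.1, -0.4, 9.5]
width: 46.0
```

Contact came at z 35.6, as expected for home. I'll release in place and check.

Emit:
jog_arm(moves=[[0,0,0,0,0,0,0.3],[0,0,0,0,0,0,0.1],[0,0,0,0,0,0,0],[0,0,0,0,0,0,0],[0,0,0,0,0,0,0]])

```text
time: 6.72
ee_pos: [525.0, 43.9, 34.0]
orientation: [-0.0, -0.064, 0.998, 0.0]
ft_force: [0.0, 0.6, 0.2]
width: 85.3
```

Emit:
jog_arm(moves=[[0,0,-2,0,0,0,0],[0,0,-7,0,0,0,0],[0,0,-13,0,0,0,0],[0,0,-17,0,0,0,0],[0,0,-17,0,0,0,0]])

```text
time: 7.35
ee_pos: [528.2, 43.8, 208.5]
orientation: [0.004, -0.064, 0.998, -0.0]
ft_force: [-0.4, -0.8, -0.6]
width: 85.2
```

```bash
python3 - <<'E'
from h import *
T=pose(); w=snapshot("wrist"); np.save("T4.npy",T); cv2.imwrite("pics/w4.png",w[:,:,::-1])
c=(523.5,44.3)
for n,z,r in(("flange top",26,34),("shoulder",62,24),("spig",70,13.5),("seat",16,37)): print(n,circ(w,"wrist",c,z,r,T,half=10))
for z in (22,24,26,28,30): print(z,circ(w,"wrist",c,z,34,T,half=8))
go(564,-230,190,187.4)
cv2.imwrite("pics/crop4.png",cv2.resize(w[100:300,180:380],None,fx=3,fy=3)[:,:,::-1])
# cap from earlier wrist and top views
t=cv2.imread("pics/top0.png")[:,:,::-1].copy(); w2=cv2.imread("pics/w2.png")[:,:,::-1].copy(); T2=np.load("T2.npy")
for z,r in((10,34),(44,22)): print("cap",z,circ(t,"top",(564,-230),z,r,half=20),circ(w2,"wrist",(564,-230),z,r,T2,half=20))
E
```

```text
flange top (array([524. ,  43.8]), np.float64(123.9), np.float64(59.8))
shoulder (array([519. ,  37.3]), np.float64(66.3), np.float64(49.6))
spig (array([525. ,  43.8]), np.float64(48.6), np.float64(27.1))
seat (array([526. ,  46.8]), np.float64(84.5), np.float64(58.4))
22 (array([524.5,  43.8]), np.float64(131.4), np.float64(60.0))
24 (array([524.5,  43.8]), np.float64(131.8), np.float64(59.1))
26 (array([524. ,  43.8]), np.float64(123.9), np.float64(59.8))
28 (array([524. ,  44.3]), np.float64(109.7), np.float64(61.4))
30 (array([523.5,  44.8]), np.float64(105.5), np.float64(62.2))
cm [ -0.22 -27.64   1.61] turn z -0.0 cur yaw -172.63 tilt 0.23 tcp [526.3  43.9 205.9]
cap 10 (array([ 563. , -227.5]), np.float64(21.4), np.float64(16.6)) (array([ 563.5, -224.5]), np.float64(52.6), np.float64(32.2))
cap 44 (array([ 565.5, -229.5]), np.float64(18.7), np.float64(12.6)) (array([ 566. , -226.5]), np.float64(34.8), np.float64(24.7))
```

View pics/crop4.png

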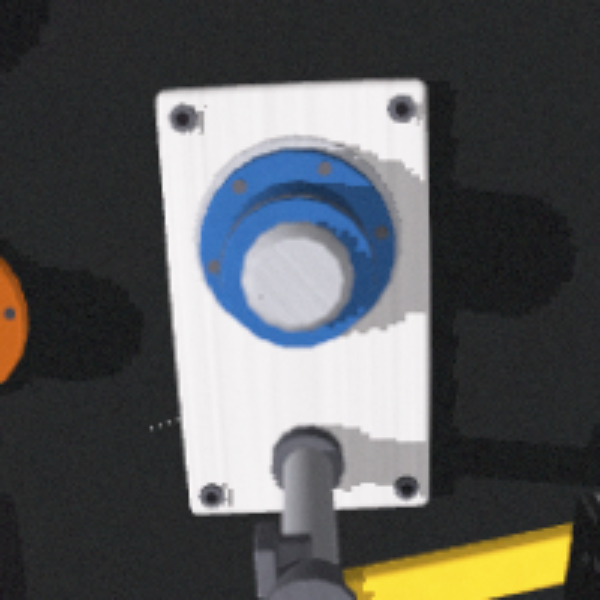

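Step 1 looks good: the spacer is concentric on the seat, with the flange fit at (524,44) at the right height. Next, the small white cap at about (565,-226).

Emit:
jog_arm(moves=[[0,-6,0,0,0,0,0],[0,-12,0,0,0,0,0],[0,-18,0,0,0,0,0],[-0.4,-24,1,0,0,0,0],[-0.4,-27.3,2,0,0,0,0]])

```text
time: 8.02
ee_pos: [563.1, -228.7, 181.4]
orientation: [-0.001, -0.063, 0.998, 0.001]
ft_force: [-0.7, 1.8, 0.0]
width: 85.3
```

```bash
python3 - <<'E'
from h import *
T=pose(); w=snapshot("wrist"); np.save("T5.npy",T); cv2.imwrite("pics/w5.png",w[:,:,::-1])
c=(564,-227)
for z,r in((10,34),(0,34),(44,22),(10,22)): print(z,r,circ(w,"wrist",c,z,r,T,half=12))
go(564,-226,190)
E
```

```text
10 34 (array([ 564.5, -230. ]), np.float64(114.0), np.float64(53.7))
0 34 (array([ 568., -230.]), np.float64(129.7), np.float64(58.5))
44 22 (array([ 565. , -232.5]), np.float64(82.9), np.float64(49.1))
10 22 (array([ 566.5, -229.5]), np.float64(49.1), np.float64(36.2))
cm [-0.17  0.54 -1.03] turn z 0 cur yaw -172.89 tilt 0.24 tcp [ 562.9 -231.6  179.7]
```

View pics/w5.png

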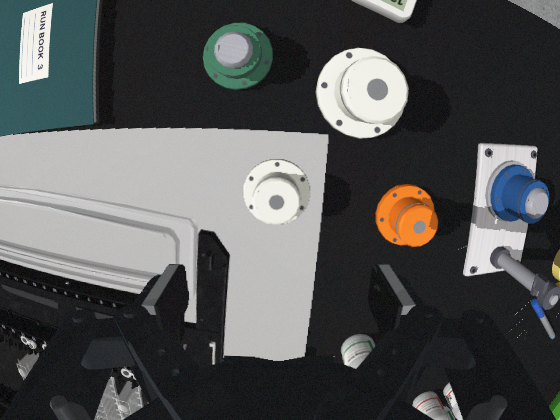

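```bash
python3 - <<'E'
from h import *
T2,T5=np.load("T2.npy"),np.load("T5.npy")
w2,w5,t=[cv2.imread(f"pics/{n}.png") for n in("w2","w5","top0")]
for a,b in(((201,233),(34,221)),((215,233),(41,220))): print(cross(ray("wrist",*a,T5),ray("wrist",*b,T2)))
f=lambda i,y,x,k,s:cv2.resize(i[y:y+k,x:x+k],(s,s))
cv2.imwrite("pics/crop6.png",np.hstack([f(w2,190,10,80,380),f(t,130,360,80,380)]))
print(T5[:3,3])
E
```

```text
(array([ 618.74599539, -302.83685054,   10.60110263]), np.float64(0.6322479045834503))
(array([ 615.95114275, -287.91675528,   10.28700311]), np.float64(0.9499469511042493))
[ 563.11644887 -228.73433021  181.41342647]
```

View pics/crop6.png

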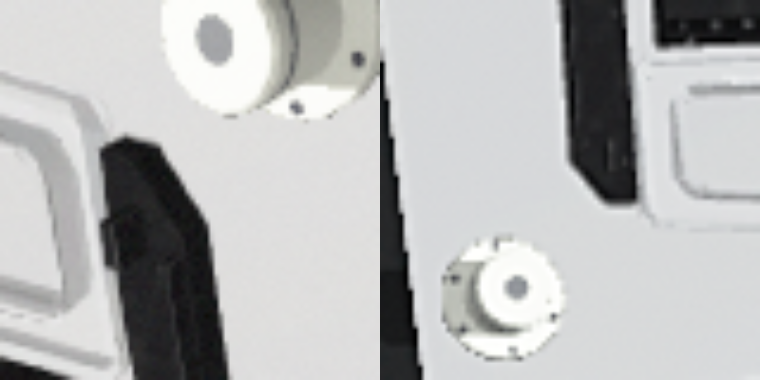

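The wrist view shows the chosen cap at (277,192), the black bar's tip at (212,235), the large cap at (362,92), orange at (407,217) and green at (238,52). The bar's tip triangulates to (616,-290,10), clear of the open fingers, so I descend onto the cap at about (564.5,-230).

Emit:
jog_arm(moves=[[-0.15,0,6,0,0,0,0],[-0.15,0,12,0,0,0,0],[-0.15,0,15,0,0,0,0],[-0.15,0,16,0,0,0,0],[-0.15,0,16,0,0,0,0]])

```text
time: 8.7
ee_pos: [564.6, -225.5, 23.1]
orientation: [-0.001, -0.064, 0.998, 0.001]
ft_force: [0.7, 1.3, 0.4]
width: 85.4
```

Emit:
jog_arm(moves=[[0,0,0,0,0,0,1],[0,0,0,0,0,0,1],[0,0,0,0,0,0,1],[0,0,0,0,0,0,1],[0,0,0,0,0,0,1]], grip_force=60)

```text
time: 9.32
ee_pos: [567.2, -227.3, 26.4]
orientation: [0.002, -0.064, 0.998, -0.001]
ft_force: [-0.6, 0.7, 6.4]
width: 41.7
```

Emit:
jog_arm(moves=[[0,0,-2,0,0,0,1],[0,0,-6,0,0,0,1],[0,0,-12,0,0,0,1],[0,0,-18,0,0,0,1],[0,0,-21.5,0,0,0,1]])

```text
time: 9.95
ee_pos: [566.6, -226.6, 243.3]
orientation: [0.002, -0.064, 0.998, -0.001]
ft_force: [-0.4, -0.3, -2.6]
width: 41.7
```

Emit:
jog_arm(moves=[[0,6,0,0,0,0,1],[0,12,0,0,0,0,1],[0,18,0,0,0,0,1],[0,24,0,0,0,0,1],[0.2,27.3,0,0,0,0,1]])

```text
time: 10.58
ee_pos: [527.2, 47.1, 239.2]
orientation: [-0.0, -0.065, 0.998, 0.0]
ft_force: [0.6, -0.8, -1.7]
width: 41.5
```

Emit:
jog_arm(moves=[[0,0,0,0,0,0,1],[0,0,0,0,0,0,1]])

```text
time: 10.82
ee_pos: [528.4, 44.1, 239.1]
orientation: [0.0, -0.064, 0.998, -0.0]
ft_force: [0.1, 0.2, -0.8]
width: 41.7
```

```bash
python3 - <<'E'
from h import *
T=pose(); w=snapshot("wrist"); np.save("T7.npy",T); cv2.imwrite("pics/w7.png",w[:,:,::-1])
zb=T[2,3]-21
for dz in(-6,-3,0,3): print("held flange",dz,circ(w,"wrist",T[:2,3],zb+10+dz,34,T,half=12,gate=lambda u,v:v<270))
up=lambda u,v:v<205
for th in((20,50),(40,100)):
  print("spacer flange",circ(w,"wrist",(523.8,44),26,34,T,half=12,th=th,gate=up))
  print("shoulder",circ(w,"wrist",(523.8,44),62,24,T,half=12,th=th,gate=up))
go(523.8,44,230,187.4)
cv2.imwrite("pics/crop7.png",cv2.resize(w[110:310,160:400],None,fx=3,fy=3)[:,:,::-1])
E
```

```text
held flange -6 (array([527.39611076,  44.13833859]), np.float64(172.3), np.float64(77.0))
held flange -3 (array([526.89611076,  43.63833859]), np.float64(155.4), np.float64(82.1))
held flange 0 (array([525.89611076,  43.13833859]), np.float64(144.5), np.float64(85.0))
held flange 3 (array([525.39611076,  43.13833859]), np.float64(139.4), np.float64(87.3))
spacer flange (array([524.3,  44. ]), np.float64(92.9), np.float64(44.3))
shoulder (array([512.3,  38. ]), np.float64(48.3), np.float64(40.2))
spacer flange (array([524.3,  44. ]), np.float64(92.9), np.float64(44.2))
shoulder (array([518.3,  36.5]), np.float64(48.3), np.float64(39.3))
cm [0.47 0.09 0.92] turn z -0.1 cur yaw -172.68 tilt 0.03 tcp [528.6  43.7 239.2]
```

View pics/crop7.png

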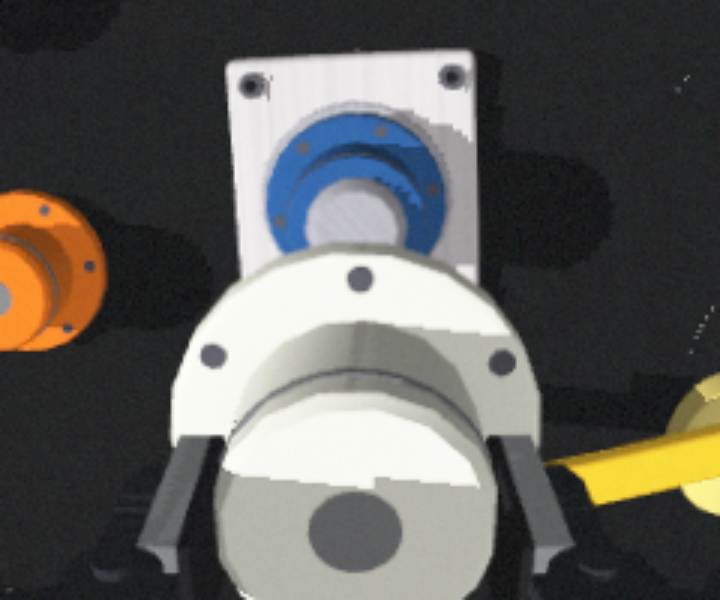

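The cap is upright in the grip, with its axis at about (527.2,44.1) against the spacer's at (524.2,44). I'll correct, descend to about 125 and recheck.

Emit:
jog_arm(moves=[[0.3,0,3,0,0,0,1],[0.3,0,7,0,0,0,1],[0.3,0,10,0,0,0,1],[0.3,0,11.5,0,0,0,1],[0.3,0,11.5,0,0,0,1]])

```text
time: 11.5
ee_pos: [524.9, 43.3, 123.3]
orientation: [-0.001, -0.064, 0.998, 0.0]
ft_force: [-0.4, 0.3, -2.0]
width: 41.6
```

```bash
python3 - <<'E'
from h import *
T=pose(); w=snapshot("wrist"); np.save("T8.npy",T); cv2.imwrite("pics/w8.png",w[:,:,::-1])
print(T[:3,3])
zb=T[2,3]-26
for dz in(-3,0,3):
  h=circ(w,"wrist",T[:2,3],zb+10+dz,34,T,half=10,gate=lambda u,v:v<270); print("held",dz,h)
edge=proj("wrist",[T[0,3]-33.5,T[1,3]-4,zb],T); print(edge)
g=lambda u,v:(v<edge[1]-3+((u-edge[0])/18)**2)
print("spacer flange",circ(w,"wrist",(524,44),26,34,T,half=10,gate=g)); print("seat",circ(w,"wrist",(524,44),16,37,T,half=10,gate=g))
E
```

```text
[524.87486202  43.29060791 123.27180938]
held -3 (array([524.37486202,  43.29060791]), np.float64(186.8), np.float64(87.4))
held 0 (array([523.87486202,  43.29060791]), np.float64(162.6), np.float64(89.9))
held 3 (array([522.87486202,  42.29060791]), np.float64(149.3), np.float64(92.3))
[278.59737104 192.25122848]
spacer flange (array([519. ,  43.5]), np.float64(102.0), np.float64(54.6))
seat (array([524.,  44.]), np.float64(89.6), np.float64(54.6))
```

Emit:
jog_arm(moves=[[0,0.05,1.2,0,0,0,1],[0,0.05,2.0,0,0,0,1],[0,0.05,2.4,0,0,0,1],[0,0.05,2.6,0,0,0,1],[0,0.05,2.6,0,0,0,1]])

```text
time: 12.18
ee_pos: [525.4, 44.5, 98.1]
orientation: [-0.0, -0.064, 0.998, 0.0]
ft_force: [0.1, 0.6, -2.4]
width: 41.6
```

Emit:
jog_arm(moves=[[0,0,0.2,0,0,0,1],[0,0,0.4,0,0,0,1],[0,0,0.4,0,0,0,1]])

```text
time: 12.55
ee_pos: [525.3, 44.5, 94.0]
orientation: [-0.0, -0.064, 0.998, 0.0]
ft_force: [0.0, -0.3, -2.6]
width: 41.5
```

Emit:
jog_arm(moves=[[0,0,0.2,0,0,0,1],[0,0,0.4,0,0,0,1],[0,0,0.4,0,0,0,1]])

```text
time: 12.92
ee_pos: [525.2, 44.5, 89.9]
orientation: [-0.0, -0.064, 0.998, 0.0]
ft_force: [0.4, 0.8, -1.6]
width: 41.5
```

Emit:
jog_arm(moves=[[0,0,0.1,0,0,0,1],[0,0,0.15,0,0,0,1],[0,0,0.15,0,0,0,1]])

```text
time: 13.3
ee_pos: [525.4, 44.5, 88.6]
orientation: [-0.0, -0.064, 0.998, -0.0]
ft_force: [0.1, 0.4, -1.5]
width: 41.5
```

Emit:
jog_arm(moves=[[0,0,0.1,0,0,0,1],[0,0,0.2,0,0,0,1],[0,0,0.2,0,0,0,1]])

```text
time: 13.68
ee_pos: [525.7, 44.5, 88.5]
orientation: [0.0, -0.064, 0.998, -0.0]
ft_force: [-4.7, 0.3, 9.8]
width: 41.4
```

Contact came at 88.5, against an expected home height of 26.4+62=88.4. I release and retreat.

Emit:
jog_arm(moves=[[0,0,0,0,0,0,0.3],[0,0,0,0,0,0,0.1],[0,0,0,0,0,0,0],[0,0,0,0,0,0,0],[0,0,0,0,0,0,0]])

```text
time: 14.3
ee_pos: [525.4, 44.5, 86.5]
orientation: [-0.0, -0.064, 0.998, 0.0]
ft_force: [-0.3, 0.1, 0.9]
width: 85.7
```

Emit:
jog_arm(moves=[[0,0,-2,0,0,0,0],[0,0,-7,0,0,0,0],[0,0,-12,0,0,0,0],[0,0,-15,0,0,0,0],[0,0,-15,0,0,0,0]])

```text
time: 14.92
ee_pos: [527.7, 44.4, 239.8]
orientation: [0.003, -0.064, 0.998, -0.0]
ft_force: [-0.5, 0.6, -1.1]
width: 85.6
```

```bash
python3 - <<'E'
from h import *
T=pose(); w=snapshot("wrist"); np.save("T9.npy",T); s=snapshot("scene"); t=snapshot("top"); Tb=pose()
for n,i in(("w9",w),("scene9",s),("top9",t)): cv2.imwrite(f"pics/{n}.png",i[:,:,::-1])
print(T[:3,3])
for n,z,r in(("cap flange",72,34),("cap top",106,22),("seat",16,37)): print(n,circ(w,"wrist",(524,44),z,r,T,half=10))
# red pin: top face blobs
for nm,i in(("wrist",w),("top",t)):
  for lo,hi in(((0,130,60),(7,255,255)),((172,130,60),(180,255,255))): 
    for c,b in blobs(i,lo,hi,8): print(nm,c,b,onz(nm,*c,140,T).round(1))
W=cv2.resize(w[80:400,140:560],(630,480)); S=cv2.resize(s[160:280,220:340],(480,480)); 
cv2.imwrite("pics/crop9.png",cv2.resize(np.hstack([W,S]),(800,346))[:,:,::-1])
E
```

```text
[527.6739159   44.43857696 239.75832797]
cap flange (array([524.5,  44.5]), np.float64(106.8), np.float64(62.3))
cap top (array([524.,  42.]), np.float64(73.5), np.float64(45.9))
seat (array([524.,  44.]), np.float64(67.1), np.float64(41.2))
wrist [411.4, 268.2] [401, 256, 22, 25, 312] [565.5 168.7 140. ]
top [226.2, 186.8] [224, 185, 5, 5, 16] [568.7 173.8 140. ]
top [284.4, 19.2] [281, 17, 7, 6, 17] [988.4  23.3 140. ]
```

View pics/crop9.png

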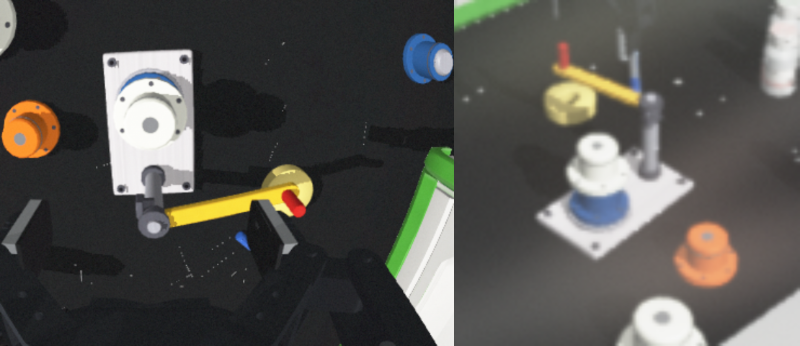

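The stack is seated: the cap flange fits at (524.5,44.5) at the right height, concentric with the seat. The gauge arm is still clear, and the red pin is at about wrist pixel (411,268). Now I plan the push along the arc.

```bash
cat > push.py <<'E'
from h import *
T9=np.load("T9.npy"); pin=onz("wrist",411.4,268.2,133,T9); print("pin",pin.round(1))
pc,g=cross(ray("wrist",411.4,268.2,T9),ray("top",226.2,186.8)); print("cross",pc.round(1),g.round(1))
th=np.radians(10); F=np.array([[np.cos(th),-np.sin(th)],[np.sin(th),np.cos(th)]]); S=np.array([524,44.2]); piv=S+F@[85,0]
d=F.T@(pin[:2]-piv); t0=np.arctan2(d[1],-d[0]); print("piv",piv.round(1),"r",np.hypot(*d).round(1),"t0",t0.round(3))
def fw(t,gap=0):
    n=np.array([np.sin(t),np.cos(t)]); P=np.array([85,0])+120*np.array([-np.cos(t),np.sin(t)])
    b=np.clip((t0-t)/.4,0,1); a=np.clip(t/.4,0,1)
    return S+F@(P+(6+gap)*n+np.array([11*a,14.5*b]))
E
python3 - <<'E'
from push import *
p=fw(t0,16); print(p); go(*p,200,187.4); go(*p,128,187.4)
E
```

```text
pin [568.8 172.6 133. ]
cross [571.  175.4 128.1] 0.4
piv [607.7  59. ] r 120.1 t0 1.416
[600.53376167 181.53388887]
cm [-9.31 12.61  3.5 ] turn z -0.0 cur yaw -172.63 tilt 0.14 tcp [524.5  44.6 235.2]
cm [-9.33 12.6  10.7 ] turn z -0.0 cur yaw -172.63 tilt 0.14 tcp [524.5  44.6 235.2]
```

Emit:
jog_arm(moves=[[-4,5,0,0,0,0,1],[-8,10,0,0,0,0,1],[-9.3,12.6,0,0,0,0,1],[-9.3,12.6,0,0,0,0,1],[-9.3,12.6,2,0,0,0,1]], grip_force=40)

```text
time: 15.7
ee_pos: [601.6, 181.2, 216.3]
orientation: [0.0, -0.064, 0.998, -0.0]
ft_force: [-0.2, -0.5, -0.7]
width: 0.2
```

Emit:
jog_arm(moves=[[0,0,3,0,0,0,1],[0,0,6,0,0,0,1],[0,0,8.5,0,0,0,1],[0,0,8.5,0,0,0,1]])

```text
time: 16.2
ee_pos: [597.9, 179.7, 127.9]
orientation: [-0.004, -0.064, 0.998, -0.001]
ft_force: [-0.3, -0.1, -0.6]
width: 0.2
```

```bash
python3 - <<'E'
from push import *
for t in (1.38,1.25,1.1,.95,.8,.65,.5,.35,.2,.1,.03,0): print(t,end=" "); go(*fw(t),128)
E
```

```text
pin [568.8 172.6 133. ]
cross [571.  175.4 128.1] 0.4
piv [607.7  59. ] r 120.1 t0 1.416
1.38 cm [ 1.71 -0.11  0.01] turn z 0 cur yaw -172.7 tilt 0.48 tcp [597.9 179.7 127.9]
1.25 cm [ 3.24 -0.03  0.02] turn z 0 cur yaw -172.7 tilt 0.48 tcp [597.9 179.7 127.9]
1.1 cm [ 4.93 -0.18  0.03] turn z 0 cur yaw -172.7 tilt 0.48 tcp [597.9 179.7 127.9]
0.95 cm [ 6.49 -0.8   0.05] turn z 0 cur yaw -172.7 tilt 0.48 tcp [597.9 179.7 127.9]
0.8 cm [ 7.87 -1.95  0.06] turn z 0 cur yaw -172.7 tilt 0.48 tcp [597.9 179.7 127.9]
0.65 cm [ 9.07 -3.3   0.07] turn z 0 cur yaw -172.7 tilt 0.48 tcp [597.9 179.7 127.9]
0.5 cm [10.05 -4.81  0.08] turn z 0 cur yaw -172.7 tilt 0.48 tcp [597.9 179.7 127.9]
0.35 cm [10.94 -6.45  0.09] turn z 0 cur yaw -172.7 tilt 0.48 tcp [597.9 179.7 127.9]
0.2 cm [11.84 -8.2   0.1 ] turn z 0 cur yaw -172.7 tilt 0.48 tcp [597.9 179.7 127.9]
0.1 cm [12.3 -9.4  0.1] turn z 0 cur yaw -172.7 tilt 0.48 tcp [597.9 179.7 127.9]
0.03 cm [ 12.55 -10.25   0.1 ] turn z 0 cur yaw -172.7 tilt 0.48 tcp [597.9 179.7 127.9]
0 cm [ 12.64 -10.61   0.1 ] turn z 0 cur yaw -172.7 tilt 0.48 tcp [597.9 179.7 127.9]
```

Emit:
jog_arm(moves=[[1.7,-0.1,0,0,0,0,1],[3.2,0,0,0,0,0,1],[4.9,-0.2,0,0,0,0,1],[6.5,-0.8,0,0,0,0,1],[7.9,-1.9,0,0,0,0,1]])

```text
time: 16.82
ee_pos: [524.8, 152.1, 132.2]
orientation: [0.0, -0.065, 0.998, 0.0]
ft_force: [1.3, 0.5, 0.3]
width: 0.2
```

```bash
python3 - <<'E'
from push import *
T=pose(); w=snapshot("wrist"); cv2.imwrite("pics/w10.png",w[:,:,::-1])
for lo,hi in(((0,130,60),(7,255,255)),((172,130,60),(180,255,255))): 
    for c,b in blobs(w,lo,hi,8):
        p=onz("wrist",*c,133,T); d=F.T@(p[:2]-piv); print(c,b,p.round(1),"r",np.hypot(*d).round(1),"t",np.arctan2(d[1],-d[0]).round(3))
for t in (.8,.65,.5,.35,.2,.1,.03,0): print(t,end=" "); go(*fw(t),128)
E
```

```text
pin [568.8 172.6 133. ]
cross [571.  175.4 128.1] 0.4
piv [607.7  59. ] r 120.1 t0 1.416
[242.1, 252.5] [228, 228, 29, 48, 1000] [516.3 133.7 133. ] r 118.1 t 0.86
0.8 cm [ 0.04 -0.02  0.37] turn z 0 cur yaw -172.66 tilt 0.16 tcp [522.6 150.5 131.7]
0.65 cm [ 1.23 -1.36  0.37] turn z 0 cur yaw -172.66 tilt 0.16 tcp [522.6 150.5 131.7]
0.5 cm [ 2.22 -2.87  0.38] turn z 0 cur yaw -172.66 tilt 0.16 tcp [522.6 150.5 131.7]
0.35 cm [ 3.1  -4.51  0.38] turn z 0 cur yaw -172.66 tilt 0.16 tcp [522.6 150.5 131.7]
0.2 cm [ 4.01 -6.26  0.39] turn z 0 cur yaw -172.66 tilt 0.16 tcp [522.6 150.5 131.7]
0.1 cm [ 4.47 -7.46  0.39] turn z 0 cur yaw -172.66 tilt 0.16 tcp [522.6 150.5 131.7]
0.03 cm [ 4.72 -8.31  0.39] turn z 0 cur yaw -172.66 tilt 0.16 tcp [522.6 150.5 131.7]
0 cm [ 4.81 -8.67  0.39] turn z 0 cur yaw -172.66 tilt 0.16 tcp [522.6 150.5 131.7]
```

The pin is following, at t≈0.85. I continue along the arc, lowering 3 mm and slowing towards the stop.

Emit:
jog_arm(moves=[[1.2,-1.3,0.2,0,0,0,1],[2.2,-2.8,0.3,0,0,0,1],[3.1,-4.5,0.3,0,0,0,1],[3.7,-5.6,0.3,0,0,0,1],[4.1,-6.3,0.3,0,0,0,1]])

```text
time: 17.5
ee_pos: [492.7, 83.7, 128.6]
orientation: [-0.0, -0.064, 0.998, 0.0]
ft_force: [0.5, 0.8, 0.2]
width: 0.1
```

Emit:
jog_arm(moves=[[0.2,-0.6,0,0,0,0,1],[0.4,-1.1,0,0,0,0,1],[0.5,-1.5,0,0,0,0,1],[0.5,-1.8,0,0,0,0,1],[0.5,-1.8,0,0,0,0,1]])

```text
time: 18.12
ee_pos: [490.4, 66.0, 128.6]
orientation: [-0.0, -0.064, 0.998, -0.0]
ft_force: [0.3, -0.1, 0.2]
width: -0.4
```

```bash
cat > chk.py <<'E'
from push import *
T=pose(); w=snapshot("wrist"); cv2.imwrite("pics/w11.png",w[:,:,::-1])
for lo,hi in(((0,130,60),(7,255,255)),((172,130,60),(180,255,255))): 
    for c,b in blobs(w,lo,hi,30):
        p=onz("wrist",*c,133,T); d=F.T@(p[:2]-piv); print(c,b,p.round(1),"r",np.hypot(*d).round(1),"t",np.arctan2(d[1],-d[0]).round(3))
print(read_state()["ft_force"].round(1))
for t in (.1,.0,-.05): print(t,end=" "); go(*fw(t),128)
E
python3 chk.py
```

```text
pin [568.8 172.6 133. ]
cross [571.  175.4 128.1] 0.4
piv [607.7  59. ] r 120.1 t0 1.416
[69.0, 1.9] [65, 0, 9, 6, 38] [365.2 -53.3 133. ] r 267.2 t -0.259
[235.5, 270.2] [220, 246, 31, 48, 1038] [490.   45.5 133. ] r 118.5 t 0.061
[-0.5 -0.3  0.2]
0.1 cm [0.2  0.5  0.06] turn z 0 cur yaw -172.63 tilt 0.01 tcp [490.4  66.1 128.6]
0.0 cm [ 0.54 -0.72  0.06] turn z 0 cur yaw -172.63 tilt 0.01 tcp [490.4  66.1 128.6]
-0.05 cm [ 0.53 -1.32  0.06] turn z 0 cur yaw -172.63 tilt 0.01 tcp [490.4  66.1 128.6]
```

Emit:
jog_arm(moves=[[0,-0.2,0,0,0,0,1],[0,-0.4,0,0,0,0,1],[0,-0.5,0,0,0,0,1],[0,-0.5,0,0,0,0,1]])

```text
time: 18.68
ee_pos: [491.0, 61.1, 128.6]
orientation: [0.0, -0.064, 0.998, -0.0]
ft_force: [-0.1, 0.5, 0.3]
width: 0.2
```

Emit:
jog_arm(moves=[[0,-0.1,0,0,0,0,1],[0,-0.2,0,0,0,0,1],[0,-0.2,0,0,0,0,1]])

```text
time: 19.05
ee_pos: [491.3, 59.1, 128.6]
orientation: [0.0, -0.064, 0.998, -0.0]
ft_force: [0.4, 0.5, -0.7]
width: 0.0
```

Emit:
jog_arm(moves=[[0,-0.1,0,0,0,0,1],[0,-0.2,0,0,0,0,1],[0,-0.2,0,0,0,0,1]])

```text
time: 19.42
ee_pos: [491.4, 57.7, 128.6]
orientation: [-0.0, -0.064, 0.998, 0.001]
ft_force: [-0.3, 2.7, 0.0]
width: 0.0
```

Emit:
jog_arm(moves=[[0,-0.1,0,0,0,0,1],[0,-0.2,0,0,0,0,1],[0,-0.2,0,0,0,0,1]])

```text
time: 19.8
ee_pos: [491.5, 57.4, 128.7]
orientation: [-0.0, -0.065, 0.998, 0.003]
ft_force: [-1.3, 8.0, 1.4]
width: -0.1
```

```bash
python3 chk.py
```

```text
pin [568.8 172.6 133. ]
cross [571.  175.4 128.1] 0.4
piv [607.7  59. ] r 120.1 t0 1.416
[236.5, 270.3] [222, 246, 30, 49, 1015] [491.1  37.3 133. ] r 118.6 t -0.009
[-0.5  7.4  0.9]
0.1 cm [0.19 1.37 0.07] turn z 0 cur yaw -172.57 tilt 0.31 tcp [491.5  57.4 128.6]
0.0 cm [0.53 0.16 0.07] turn z 0 cur yaw -172.57 tilt 0.31 tcp [491.5  57.4 128.6]
-0.05 cm [ 0.52 -0.44  0.06] turn z 0 cur yaw -172.57 tilt 0.31 tcp [491.5  57.4 128.6]
```

At the stop: the force rises to 8 N and the pin's t ≈ -0.01. I back off the way I came, lift and take the final check.

Emit:
jog_arm(moves=[[0,0.6,0,0,0,0,1],[0,2,0,0,0,0,1],[0,4,-2,0,0,0,1],[0,6,-8,0,0,0,1],[3,6,-14,0,0,0,1]])

```text
time: 20.48
ee_pos: [457.4, 112.4, 265.5]
orientation: [0.001, -0.065, 0.998, -0.0]
ft_force: [0.9, 0.0, -0.6]
width: 0.0
```

Emit:
jog_arm(moves=[[3,0,0,0,0,0,1],[3,0,0,0,0,0,1],[3,0,0,0,0,0,1]])

```text
time: 20.85
ee_pos: [427.0, 107.5, 263.7]
orientation: [0.0, -0.064, 0.998, -0.0]
ft_force: [0.4, -0.2, -0.6]
width: 0.3
```

```bash
python3 - <<'E'
from push import *
T=pose(); w=snapshot("wrist"); t=snapshot("top"); s=snapshot("scene")
for n,i in(("w12",w),("top12",t),("scene12",s)): cv2.imwrite(f"pics/{n}.png",i[:,:,::-1])
for c,b in blobs(w,(172,130,60),(180,255,255),30)+blobs(w,(0,130,60),(7,255,255),30):
    p=onz("wrist",*c,133,T); d=F.T@(p[:2]-piv); print(c,b,p.round(1),"r",np.hypot(*d).round(1),"t",np.arctan2(d[1],-d[0]).round(3))
for n,z,r in(("cap flange",72,34),("spacer flange",26,34),("seat",16,37)): print(n,circ(w,"wrist",(524,44),z,r,T,half=8))
print(read_state()["ft_force"].round(1),T[:3,3])
W=cv2.resize(w[80:400,140:560],(630,480)); S=cv2.resize(s[160:280,220:340],(480,480))
cv2.imwrite("pics/crop12.png",cv2.resize(np.hstack([W,S]),(800,346))[:,:,::-1])
E
```

```text
pin [568.8 172.6 133. ]
cross [571.  175.4 128.1] 0.4
piv [607.7  59. ] r 120.1 t0 1.416
[96.2, 77.2] [94, 74, 6, 7, 30] [331.  -72.5 133. ] r 306.4 t -0.269
[196.0, 256.0] [188, 245, 17, 23, 251] [490.5  37.7 133. ] r 119.1 t -0.005
cap flange (array([521.5,  45. ]), np.float64(68.0), np.float64(40.2))
spacer flange (array([522.5,  45. ]), np.float64(63.2), np.float64(39.2))
seat (array([522.5,  45. ]), np.float64(64.4), np.float64(38.1))
[ 0.3 -0.7 -0.5] [427.018572   107.53044085 263.70845949]
```

View pics/crop12.png

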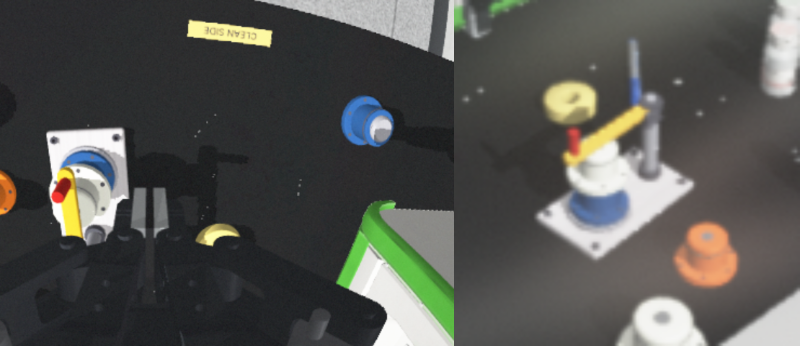

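The final view shows the arm lying over the cap with the pin at t≈0. The stack is upright and concentric, and the robot is clear, so I hand in.

```bash
python3 -c "
from plant import *
print(close_job())"
```

```text
the job is handed in; nothing more can be done
None
```

I stacked the blue spacer nearest the robot's base on the base spigot, set the small white end cap on it, and pushed the gauge arm to its stop. The job was handed in at about 21 s; no verdict was reported.

**Fit:** Both parts met contact at their expected seated heights: 35.6 mm against about 35.5 for the spacer, and 88.5 against 88.4 for the cap. I released each one in place, with no drop.

**Last look:** Cap flange, spacer flange and seat centres agreed within about 1 mm. The gauge arm was at about -0.005 rad (within about 0.02), after an 8 N push against its stop. The gripper was clear of everything, with wrist force near zero.

**Disagreements:**
- Pose readings scattered by 1–3 mm.
- One spacer-flange fit before placing the cap was about 5 mm off. I put it down to edges of the held cap, because the seat fit in the same picture agreed, so I discarded it.
- The last look put the whole stack about 1.5 mm from the earlier fits. The seat moved with it, so this is measurement offset.

The green spacer and bystanders were never approached closely, though I did not measure them again at the end.

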